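Press a sample cassette under the leaf spring of its dock

TASK

Load the sample cassette into its dock: with the fingertips press it down hard on its sprung bed, behind the raised thumb ledge, and while keeping it pressed slide it under the gate bar and the leaf spring until it is fully home against the end stop. Then let go and draw clear, leaving it held down by the leaf spring. Do not lift or tip the cassette or ram it against the gate bar, and leave the vials and the dish beside the dock where they are.

Things in the scene. Friction and masses are not known exactly. Their poses are not given: they have to be found in the camera images.
- dock: Fixed aluminium loading dock, 196 (x) x 104 (y) mm. Origin on the table top, x axis = loading direction (up to 0.35 rad off the robot's x), z up. Side rails: inner faces y = -32 and +32 mm, tops z = 24 mm, x = -103 to 83 mm. Above it is open except for the gate bar and the leaf spring. The cassette is home when its origin is at x = 20 mm here.
- gate: Gate, a fixed cross bar over the dock, 8 (x) x 84 (y) x 12 (z) mm. Origin: middle of its lower front edge (dock frame x = 30, y = 0, z = 30 mm; axes as the dock's). Its underside is 30 mm and its top 42 mm above the table. The leaf spring is fixed beneath it and points on along +x.
- end_stop (a point): Middle of the end stop's face, which the cassette's nose meets when home (dock frame x = 75, y = 0, z = 20 mm; axes as the dock's). The stop's top is 32 mm above the table.
- cassette: Loose grey plastic cassette, 110 (x) x 60 (y) x 16 (z) mm, about 90 g, between the rails on the sprung bed, 2 mm play each side. Origin: centre of its underside; x towards its nose, the end with a flat glass window. Starts at dock x = -45 to -31 mm, underside 20 mm, top 36 mm above the table: 6 mm too high for the gate, so unless pressed down its nose butts against the bar.
- press_spot (a point): Middle of the flat ribbed pressing area on the cassette's top, 14 mm behind the upright face of the thumb ledge (cassette frame x = -26, y = 0, z = 16 mm; axes as the cassette's). The area reaches from cassette x = -53 to -12 mm. A finger pressing here and moving forward comes up against the ledge.
- thumb_ledge (a point): Middle of the upright rear face of the thumb ledge, a raised bar 54 mm wide across the cassette (cassette frame x = -12, y = 0, z = 19 mm; axes as the cassette's). It rises 7 mm above the cassette's top and slopes down ahead to cassette x = 5 mm, so it stays 5 mm short of the gate when home.
- bed (a joint): How far the black sprung bed under the cassette (it stays level) is pressed down, m: 0 = up; 0.009 = bottom stop (cassette top 27 mm above the table). The nose passes the gate from 0.006 on. About 4 N starts it, 14 N takes it to the bottom.
- leaf (a joint): Upward swing of the leaf spring, rad: steel strip 34 mm wide, from the gate (dock x = 32 mm) sloping down to a rolled tip at dock x = 62 mm. 0 = free, tip underside 23 mm above the table; about 0.13 over the fully pressed cassette, more when that is let go. Its push grows from 4 N to 10 N at 4 mm lift: it drags on the cassette and then holds it down.
- vial_front: Small white-capped vial, 34 mm across and 48 mm tall, loose beside the dock: leave alone. Origin at the centre of its underside.
- screw_vial_0: Slim white screw-capped vial, 25 mm across and 54 mm tall, loose beside the dock: leave alone. Origin at the centre of its underside.
- petri_0: Closed petri dish, 71 mm across and 16 mm tall, loose beside the dock: leave alone. Origin at the centre of its underside.
There are look-alikes about, which are no part of the job. Several things have the shape of the dock; the one meant has the colours described above.

How it is judged:
By the outcome, as a careful person would: the job done as asked, in the order asked, and still so for the second after the job is handed in, with the robot touching nothing.
It also fails if it takes over 38 s, if anything falls off the work surface, if the arm or the gripper's body presses on something with over 40 N, if the wrist force passes 120 N, or if a joint passes its speed limit or range.

ROBOT

A 7-joint arm with a two-finger parallel gripper is mounted at the origin on a cart in front of the work surface, level with it; the furniture and walls round the work are solid. World frame = base frame: x ahead of the robot, y to its left, z up, the work surface at z = 0. Lengths are in m, angles in rad, forces in N, time in s.
With the tool pointing down it reaches from about 0.35 to 0.9 m from the base axis. Payload 8.1 kg.
Tool frame: the origin (TCP) lies at the very end of the fingers, on their centre line; the grasp point (between the pads) lies 19 mm behind it; z points along the fingers, y is the line along which they close (so a half turn about z gives the same grasp; the last joint's range is limited). The gripper opens to 92 mm and grips with 3 to 60 N. Pads are 19 mm wide; open, the fingers measure 130 mm over their backs; the gripper's body (75 mm by 190 mm) begins 47 mm behind the grasp point.
Start: joints at [-1.373, 0.434, 0.025, 1.573, -0.012, 1.134, -0.075], TCP at [0.185, 0.597, 0.227] pointing down, gripper open.
Joint ranges: [-2.62, 2.62], [-0.44, 2.09], [-1.27, 1.32], [0.08, 2.57], [-1.32, 4.46], [0.12, 2], [-2.74, 2.74]. Speed limits (rad/s): [2.22, 2.22, 3.01, 3.01, 3.14, 3.14, 3.14].

INTERFACE

Orientations are given as a rotation vector (axis times angle).
In Python, from cell import arm gives the robot as it stands.
- The arm moves only by the tool jog_arm, never from a script. Its argument "rows" is a list of rows, each a list of 3 entries, a list of its own where there are three numbers: the shift along the world's x, y, z in cm, then the turn, a rotation vector about the world's x, y, z in degrees, then the opening, from 0 (shut) to 1 (fully open). A call has 1 to 8 rows; each row is the pose to reach, as a shift and turn from the pose commanded when the call began; what a row does not reach only later rows make up. A row lasts 1/8 s, in which the tool goes at most 62.5 mm and 10.7 degrees, less where a joint would pass 70% of its speed; a pose out of reach is approached as far as the arm can. A call with a gripper value outside its range is refused whole. The fingers move at their own pace and stop on an object; "newtons" is the grip in N (left out, the last holds). Time passes only in rows, so rows that repeat a pose let the fingers close. It gives the time, the measured TCP pose, the force, the opening and the grip force at its end, in the units of the state.
- arm.observe(): the state, without advancing time (a new reading comes with each control period).
- arm.get_image(name): name is "side" or "top" or "wrist"; returns a dict with "img" (420x560x3 uint8, red, green, blue), "depth" (420x560 float32, m along the optical axis (not along the pixel's ray), 0 where there is no reading), "fx", "fy", "cx", "cy" (pixels), "dist_coeffs" ([k1, k2, p1, p2, k3] as OpenCV has them; the pictures are not rectified), "rvec" (rotation vector, rad) and "tvec" (3), from world to camera coordinates, as OpenCV has them; the wrist camera has in their place "mount" (4x4, takes a point from camera to tool coordinates, whose origin is the TCP and whose axes are the flange's). Camera axes: x right, y down, z forward; pixel columns grow to the right and rows downward; lengths in m; the calibration is good to about 2 mm. A picture is of the moment at which its call begins: read the wrist's pose just before it.
- arm.sign_off(): hands the job in; it is judged then, once.
The state is a dict: "clock": time; "joints": joint angles; "dq": joint speeds; "joint_efforts": joint torques, N m; "position": TCP position; "ee_rot": TCP orientation; "force": force on the tool from outside, world axes, zero at the start; "ft_torque": the same for the moment, N m; "width": opening from 0.0 (shut) to 1.0 (fully open); "gripper_force": force on a finger pad.
Only numpy, scipy, OpenCV 4.12 (cv2) and the standard library are available. Lean on these libraries where they do the work, as an engineer would, in place of code of your own. Each camera call takes 0.05 s, during which the arm holds its last target. There are 200 camera calls.

## Working session

There is one attempt and no reset: what is moved stays moved. The work goes in short steps, Python scripts to look and compute and a tool call to move; the robot and the scene stay as the last step left them, time stands still between calls to the robot, and variables do not carry over. Pictures are saved under pics/ and viewed, at most 10 in all, crops included, and the job is handed in when it is done.

Besides the shell and the picture viewer there is one more tool, called after "Call:" as a command line: name --argument value ..., lists and objects as JSON in quotes. jog_arm: Moves the arm, as the interface text tells. Its arguments: {"type":"object","properties":{"rows":{"type":"array","items":{"type":"array"}},"newtons":{"type":"number"}},"required":["rows"]}

```bash
mkdir -p pics; cat > h.py <<'E'
import numpy as np, cv2
from cell import arm
from scipy.spatial.transform import Rotation as R
def grab(n):
    s=arm.observe(); d=arm.get_image(n)
    K=np.array([[d['fx'],0,d['cx']],[0,d['fy'],d['cy']],[0,0,1]]); D=np.array(d['dist_coeffs'],float)
    if 'mount' in d:
        T=np.eye(4);T[:3,:3]=R.from_rotvec(s['ee_rot']).as_matrix();T[:3,3]=s['position'];M=T@np.array(d['mount'])
        C,Rw=M[:3,3],M[:3,:3]
    else:
        Rc=cv2.Rodrigues(np.array(d['rvec'],float))[0];Rw=Rc.T;C=-Rc.T@np.array(d['tvec'],float).ravel()
    return dict(img=d['img'],depth=d['depth'],K=K,D=D,C=C,R=Rw)
def rays(v,px):
    u=cv2.undistortPoints(np.array(px,float).reshape(-1,1,2),v['K'],v['D']).reshape(-1,2)
    return np.c_[u,np.ones(len(u))]@v['R'].T
def plane(v,px,z):
    r=rays(v,px);return v['C']+r*((z-v['C'][2])/r[:,2])[:,None]
def depthpt(v,px):
    r=rays(v,px);return np.array([v['C']+a*v['depth'][int(p[1]),int(p[0])] for a,p in zip(r,px)])
def tri(v1,p1,v2,p2):
    a,b=rays(v1,[p1])[0],rays(v2,[p2])[0];s=np.linalg.lstsq(np.c_[a,-b],v2['C']-v1['C'],rcond=None)[0]
    P,Q=v1['C']+a*s[0],v2['C']+b*s[1];return (P+Q)/2,np.linalg.norm(P-Q)
def save(n,im,s=1):
    cv2.imwrite('pics/'+n,cv2.resize(im[:,:,::-1],None,fx=s,fy=s,interpolation=cv2.INTER_CUBIC))
E
python3 - <<'E'
from h import *
print(arm.observe())
for n in('top','side'):
    v=grab(n);save(n+'0.png',v['img'],1.4);print(n,v['C'],v['K'][0,0])
E
```

```text
{'clock': 0.0, 'joints': array([-1.37259896,  0.43523805,  0.02498695,  1.5740895 , -0.01159177,
        1.13397711, -0.07512564]), 'dq': array([ 0.00017421, -0.00223331, -0.00043924, -0.00076274, -0.00093883,
        0.00044236,  0.00176636]), 'joint_efforts': array([-7.79956772e-04, -6.67868543e+01,  9.84417424e-01, -3.14464688e+01,
       -6.06047432e-02,  4.31048311e-02,  1.87961491e-04]), 'position': array([0.18509224, 0.59643937, 0.2259387 ]), 'ee_rot': array([-4.70862478e-01, -3.10602454e+00,  2.45840777e-03]), 'force': array([-0.25375332,  0.65062203, -0.44414172]), 'ft_torque': array([-0.00800508, -0.01846276,  0.03252506]), 'gripper_force': 0.0, 'width': 1.000965662228837}
top [0.44768125 0.06321393 0.90495551] 402.2453477824787
side [0.42075775 0.84888585 0.34641802] 442.7198128482538
```

View pics/top0.png

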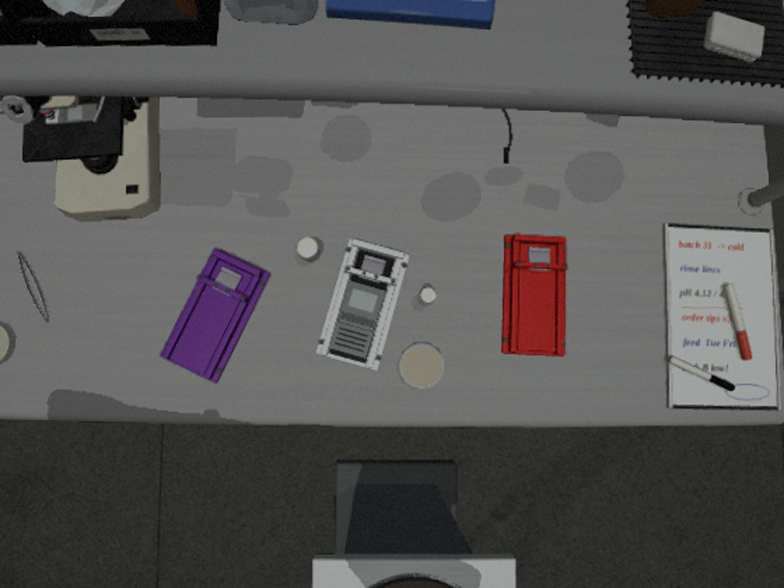

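View pics/side0.png

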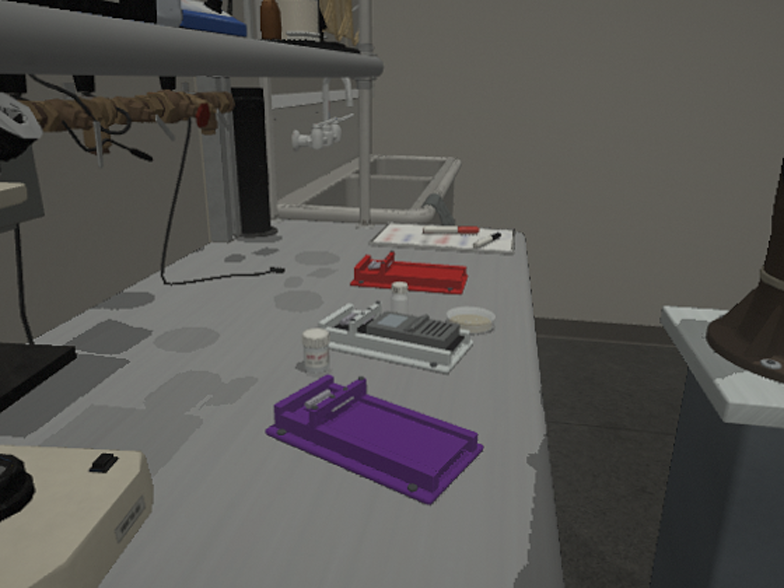

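Top view (display pixels, 1.4x): the dock look-alikes are purple (215,315), silver (363,303) and red (535,295). Only the silver one is aluminium-coloured and holds a grey cassette with a glass window, so I take that one and confirm it in a crop.

```bash
python3 - <<'E'
from h import *
v=grab('top');save('crop1.png',v['img'][160:275,215:325],5)
m=cv2.inRange(v['img'],(150,150,150),(255,255,255));m[:165]=0;m[268:]=0;m[:,:222]=0;m[:,296:]=0
p=cv2.findNonZero(m);r=cv2.minAreaRect(p);b=cv2.boxPoints(r);print(b)
for z in(0.008,0.024):
    P=plane(v,b,z);print(z,P.round(4).tolist(),[np.linalg.norm(P[i]-P[i-1]).round(4) for i in range(4)])
w=grab('side');save('crop2.png',w['img'][200:280,200:360],5)
E
```

```text
[[201.39828 245.1662 ]
 [224.33524 162.59314]
 [291.74496 181.31805]
 [268.808   263.8911 ]]
0.008 [[0.4818, 0.211, 0.008], [0.6702, 0.1652, 0.008], [0.629, 0.0111, 0.008], [0.4424, 0.0608, 0.008]] [np.float64(0.1553), np.float64(0.1939), np.float64(0.1595), np.float64(0.1931)]
0.024 [[0.4812, 0.2084, 0.024], [0.6662, 0.1634, 0.024], [0.6257, 0.012, 0.024], [0.4424, 0.0608, 0.024]] [np.float64(0.1526), np.float64(0.1904), np.float64(0.1567), np.float64(0.1897)]
```

View pics/crop1.png

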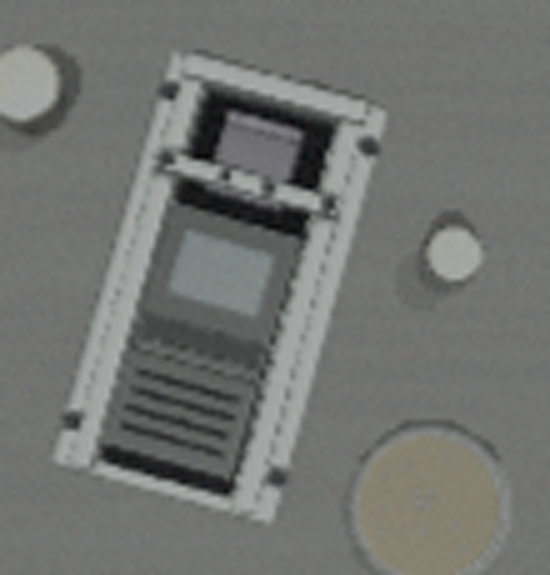

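View pics/crop2.png

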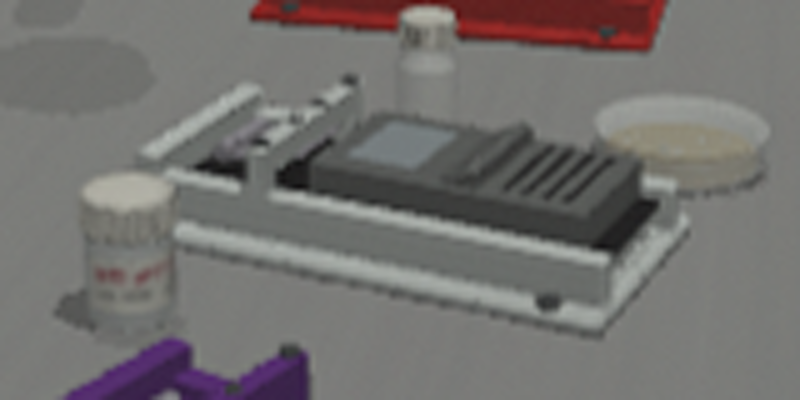

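The crops confirm the silver dock: cassette on its bed with window at (222,270) in crop 1, ledge about (205,345), ribs (180,410), gate bar (250,185), leaf (260,145). Vials sit at (25,85) and (455,252), the dish at (430,505).

```bash
python3 - <<'E'
from h import *
v=grab('top');o=np.array([215,160])
c=lambda *a:[o+np.array(q)/5 for q in a]
P=plane(v,c((55,462),(270,520)),0.008);print('front',P, np.linalg.norm(P[0]-P[1]))
d=P[0]-P[1];y=d/np.linalg.norm(d);x=np.array([y[1],-y[0],0]);yaw=np.arctan2(x[1],x[0]);O=P.mean(0)+x*.103;print('yaw',yaw,'dock0',O)
print('rear',plane(v,c((172,55),(385,108)),0.02))
L=plane(v,c((140,340),(275,372)),.042);print('ledge?',L,(L-O)@x,(L-O)@y)
s=arm.observe();m=R.from_rotvec(s['ee_rot']).as_matrix();print(m.round(3))
print(np.array(arm.get_image('wrist')['mount']).round(3))
E
```

```text
front [[0.46655277 0.15599554 0.008     ]
 [0.44211729 0.06036149 0.008     ]] 0.0987064561419866
yaw -0.2501579855225634 dock0 [0.55412898 0.08268014 0.008     ]
rear [[0.64870307 0.10708595 0.02      ]
 [0.62592289 0.01123341 0.02      ]]
ledge? [[0.51849248 0.11729971 0.042     ]
 [0.50545476 0.05912921 0.042     ]] [-0.04309757 -0.04132895] [ 0.02471991 -0.03486751]
[[-0.955  0.296 -0.   ]
 [ 0.296  0.955 -0.001]
 [-0.    -0.001 -1.   ]]
[[ 0.    -0.958 -0.287  0.077]
 [ 1.    -0.     0.001 -0.001]
 [-0.001 -0.287  0.958 -0.158]
 [ 0.     0.     0.     1.   ]]
```

Call:
jog_arm --rows '[[[2, -3, 0], [0, 0, 0.5], 0], [[5.5, -8.5, 0], [0, 0, 1], 0], [[9.2, -14.5, 0], [0, 0, 1.5], 0], [[13, -20.5, 0], [0, 0, 2], 0], [[17, -26.5, 0], [0, 0, 3], 0], [[21, -32.5, 0], [0, 0, 3], 0], [[24.5, -38.5, 0], [0, 0, 3], 0], [[28, -44, 0], [0, 0, 3], 0]]' --newtons 20

```text
clock: 1.3
position: [0.4406, 0.1959, 0.2271]
ee_rot: [0.389, 3.117, 0.001]
force: [1.1, 0.7, 0.2]
width: 0.175
gripper_force: 0.0
```

Call:
jog_arm --rows '[[[2, -3, 0], [0, 0, 0], 0], [[3.5, -5.6, 0], [0, 0, 0], 0], [[3.5, -5.6, 0], [0, 0, 0], 0], [[3.5, -5.6, 0], [0, 0, 0], 0]]'

```text
clock: 1.8
position: [0.4744, 0.1422, 0.2267]
ee_rot: [-0.389, -3.117, -0.001]
force: [0.8, -0.4, -0.2]
width: 0.005
gripper_force: 0.0
```

```bash
python3 - <<'E'
from h import *
v=grab('wrist');s=arm.observe();print(s['clock'],s['position'],s['width'],s['joints'])
save('w1.png',v['img'],1.4)
E
```

```text
1.85 [0.47422761 0.14262275 0.22669981] 0.00047423051792148333 [-0.61354789  0.22118147  0.2593074   1.8978719  -0.06621523  1.03081474
  0.99741911]
```

View pics/w1.png

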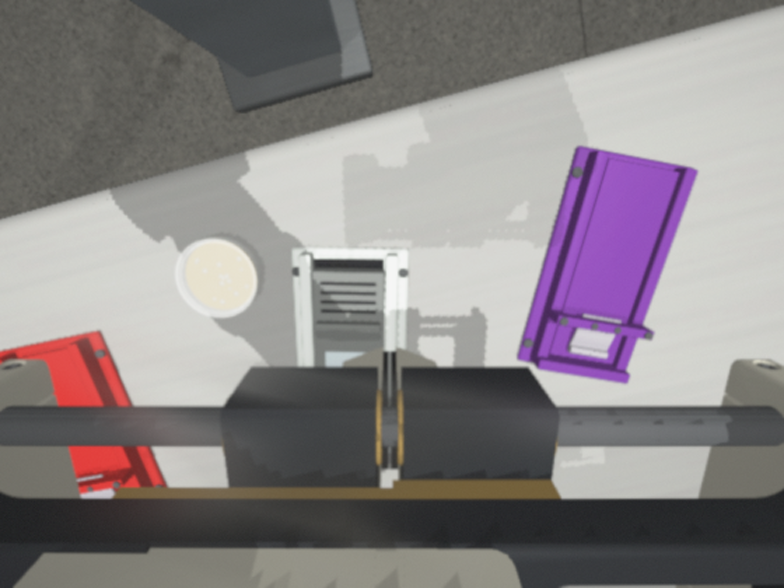

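Wrist view: dock front visible at (350,300), ribs (348,300), dish (217,278); the black finger blocks hide the gate side. I'll use depth to see where the fingers really end, and measure dock and cassette.

```bash
python3 - <<'E'
from h import *
v=grab('wrist');s=arm.observe();print(v['K'].round(1).tolist(),v['C'])
T=R.from_rotvec(s['ee_rot']).as_matrix()
for q in [(240,375),(300,380),(370,375),(385,360),(390,430),(410,375),(540,375),(300,440),(500,440),(230,480),(388,355)]:
    p=np.array(q)/1.4;P=depthpt(v,[p])[0];print(q,((P-s['position'])@T).round(4))
save('w1c.png',v['img'][170:275,190:310],6)
dep=v['depth'][170:275,190:310];print(depthpt(v,[(250,205),(250,235),(248,229),(222,215),(282,215)]).round(4))
E
```

```text
[[311.4, 0.0, 277.9], [0.0, 311.4, 214.1], [0.0, 0.0, 1.0]] [0.39909659 0.16085432 0.38484683]
(240, 375) [-0.1143 -0.1451  0.2271]
(300, 380) [ 0.0358 -0.0189 -0.0769]
(370, 375) [ 0.036  -0.0046 -0.0751]
(385, 360) [ 0.0092 -0.002  -0.009 ]
(390, 430) [ 0.0281 -0.0004 -0.0832]
(410, 375) [ 0.0357  0.0038 -0.0746]
(540, 375) [-0.1139  0.1465  0.2258]
(300, 440) [ 0.0306 -0.0167 -0.0902]
(500, 440) [ 0.0307  0.0194 -0.0903]
(230, 480) [ 0.021  -0.0308 -0.0889]
(388, 355) [ 0.0087 -0.0009 -0.0033]
[[0.4816 0.1075 0.0369]
 [0.5151 0.0986 0.0428]
 [0.5092 0.0974 0.0372]
 [0.4894 0.0683 0.0199]
 [0.5061 0.1397 0.0242]]
```

View pics/w1c.png

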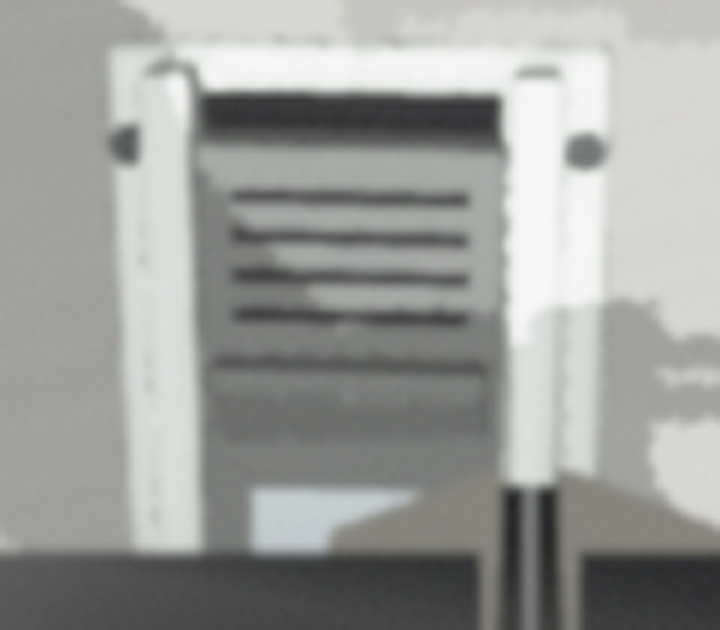

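Crop: cassette's rear edge runs (203,146)-(500,143), ledge face line (215,364)-(485,364), rail inner faces at columns 200 and 505.

```bash
python3 - <<'E'
from h import *
v=grab('wrist');s=arm.observe();t=grab('top')
c=lambda *a:[np.array([190,170])+np.array(q)/6 for q in a]
E=plane(v,c((203,146),(500,143)),.036);L=plane(v,c((215,364),(485,364)),.038)
I=plane(v,c((203,480),(203,110)),.024);J=plane(v,c((505,440),(508,110)),.024)
F=plane(v,c((110,47),(608,45)),.006)
for n,a in zip('ELIJF',(E,L,I,J,F)):
    d=a[0]-a[1];print(n,a.round(4).tolist(),np.linalg.norm(d).round(4),'dir',np.arctan2(d[1],d[0]).round(3))
print(tri(v,c((485,364))[0],t,np.array([215,160])+np.array((140,345))/5), tri(v,c((500,143))[0],t,np.array([215,160])+np.array((105,447))/5))
yaw=-.25;x=np.array([np.cos(yaw),np.sin(yaw),0]);
for a in (E,L,I,J,F): print((a@x).round(4),(a@np.array([-x[1],x[0],0])).round(4))
p=s['position'];print('tcp',p@x,p@np.array([-x[1],x[0],0]))
m=R.from_rotvec(s['ee_rot']).as_matrix();print(np.arctan2(-m[0,1],m[1,1]))
E
```

```text
E [[0.4622, 0.0817, 0.036], [0.4755, 0.137, 0.036]] 0.0568 dir -1.807
L [[0.5045, 0.0716, 0.038], [0.5175, 0.1232, 0.038]] 0.0532 dir -1.818
I [[0.5328, 0.0581, 0.024], [0.4574, 0.0811, 0.024]] 0.0788 dir -0.296
J [[0.5395, 0.1215, 0.024], [0.4721, 0.1393, 0.024]] 0.0697 dir -0.258
F [[0.4431, 0.0625, 0.006], [0.4676, 0.1614, 0.006]] 0.1019 dir -1.814
(array([0.51872431, 0.12018003, 0.03005149]), np.float64(0.005189307005455047)) (array([0.47455882, 0.13440083, 0.0320204 ]), np.float64(0.005818578094295954))
[0.4276 0.4268] [0.1935 0.2503]
[0.4711 0.4709] [0.1942 0.2474]
[0.5018 0.4231] [0.1881 0.1918]
[0.4927 0.423 ] [0.2512 0.2518]
[0.4139 0.4131] [0.1702 0.2721]
tcp 0.42419637704541036 0.25561626218079087
-0.24668892140434137
```

Call:
jog_arm --rows '[[[1, -2, -2], [0, 0, 0], 0], [[2.3, -4.1, -6], [0, 0, 0], 0], [[2.3, -4.1, -11], [0, 0, 0], 0], [[2.3, -4.1, -15], [0, 0, 0], 0], [[2.3, -4.1, -17], [0, 0, 0], 0], [[2.3, -4.1, -17], [0, 0, 0], 0], [[2.3, -4.1, -17], [0, 0, 0], 0]]'

```text
clock: 2.88
position: [0.4983, 0.1011, 0.0576]
ee_rot: [0.388, 3.116, 0.001]
force: [0.6, 0.1, 0.9]
width: 0.005
gripper_force: 0.0
```

```bash
python3 - <<'E'
from h import *
v=grab('wrist');s=arm.observe();print(s['clock'],s['position'],s['ee_rot'],s['force'])
save('w2.png',v['img'][110:400,130:430],2)
w=grab('side');save('s2.png',w['img'][180:290,200:360],5)
E
```

```text
2.925 [0.49849279 0.10115142 0.05782221] [3.88447583e-01 3.11581942e+00 1.41857301e-03] [ 0.25163079  0.88323877 -0.03881471]
```

View pics/w2.png

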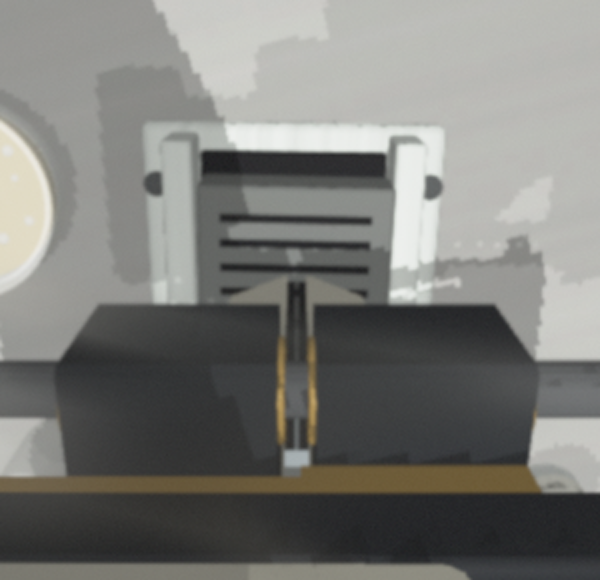

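Close view: tip at (296,285) is centred on the cassette, whose rear edge runs (202,185)-(392,180); tip lies over the ribs, ahead of their middle.

```bash
python3 - <<'E'
from h import *
v=grab('wrist');s=arm.observe()
p=[np.array([130,110])+np.array(q)/2 for q in((202,186),(392,182),(150,124),(445,126),(296,285))]
m=R.from_rotvec(s['ee_rot']).as_matrix();f=lambda P:(P-s['position'])@np.c_[-m[:,0],m[:,1],-m[:,2]]
for z,q in((.036,p[:2]),(.006,p[2:4])): print(f(plane(v,q,z)).round(4))
print(f(depthpt(v,[p[0]+(20,8),p[0]+(60,8)])).round(4),depthpt(v,[p[0]+(20,8),p[0]+(60,8)])[:,2])
E
```

```text
[[-0.0304 -0.0283 -0.0218]
 [-0.0316  0.0283 -0.0218]]
[[-0.0442 -0.0496 -0.0517]
 [-0.0436  0.0503 -0.0518]]
[[-0.0254 -0.0165 -0.0217]
 [-0.0252  0.0076 -0.0225]] [0.03604561 0.03533233]
```

View pics/s2.png

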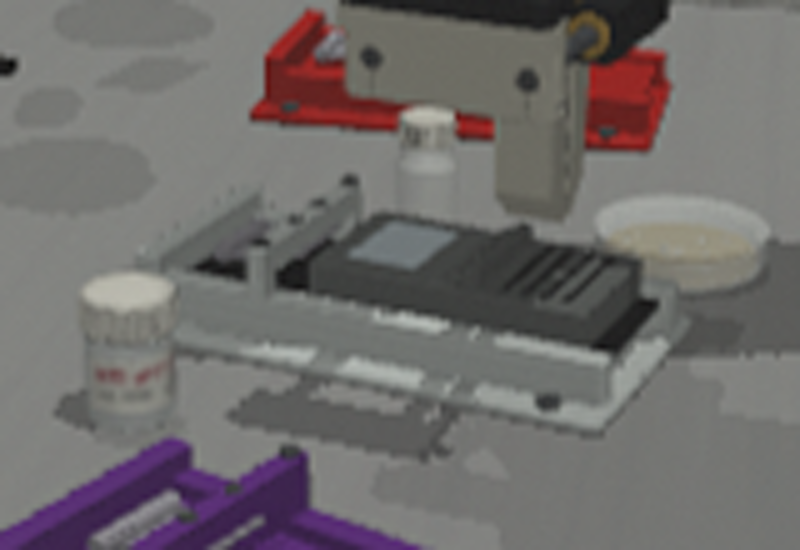

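Call:
jog_arm --rows '[[[-0.3, 0.07, 0], [0, 0, 0], 0], [[-0.3, 0.07, -1], [0, 0, 0], 0], [[-0.3, 0.07, -1.8], [0, 0, 0], 0], [[-0.3, 0.07, -2.1], [0, 0, 0], 0], [[-0.3, 0.07, -2.3], [0, 0, 0], 0], [[-0.3, 0.07, -2.5], [0, 0, 0], 0], [[-0.3, 0.07, -2.6], [0, 0, 0], 0], [[-0.3, 0.07, -2.6], [0, 0, 0], 0]]'

```text
clock: 4.03
position: [0.4946, 0.1013, 0.031]
ee_rot: [-0.389, -3.117, -0.0]
force: [-3.1, -0.1, 7.5]
width: 0.004
gripper_force: 4.0
```

Call:
jog_arm --rows '[[[0, 0, -0.1], [0, 0, 0], 0], [[0, 0, -0.2], [0, 0, 0], 0], [[0, 0, -0.3], [0, 0, 0], 0], [[0, 0, -0.4], [0, 0, 0], 0], [[0, 0, -0.5], [0, 0, 0], 0], [[0, 0, -0.5], [0, 0, 0], 0]]'

```text
clock: 4.78
position: [0.4947, 0.1014, 0.0269]
ee_rot: [0.39, 3.117, 0.001]
force: [-6.1, -0.7, 21.4]
width: 0.005
gripper_force: 10.9
```

Call:
jog_arm --rows '[[[0.1, -0.02, -0.05], [0, 0, 0], 0], [[0.29, -0.07, -0.05], [0, 0, 0], 0], [[0.48, -0.12, -0.05], [0, 0, 0], 0], [[0.68, -0.17, -0.05], [0, 0, 0], 0], [[0.87, -0.22, -0.05], [0, 0, 0], 0], [[1.07, -0.27, -0.05], [0, 0, 0], 0], [[1.26, -0.32, -0.05], [0, 0, 0], 0], [[1.26, -0.32, -0.05], [0, 0, 0], 0]]'

```text
clock: 5.78
position: [0.5073, 0.0989, 0.0269]
ee_rot: [0.389, 3.117, 0.003]
force: [-8.9, 1.6, 28.9]
width: 0.006
gripper_force: 14.2
```

```bash
python3 - <<'E'
from h import *
s=arm.observe();print(s['position'],s['force'])
w=grab('side');save('s3.png',w['img'][190:290,210:350],5)
E
```

```text
[0.50728302 0.09889477 0.02686877] [-8.86794069  1.55531677 28.93483815]
```

View pics/s3.png

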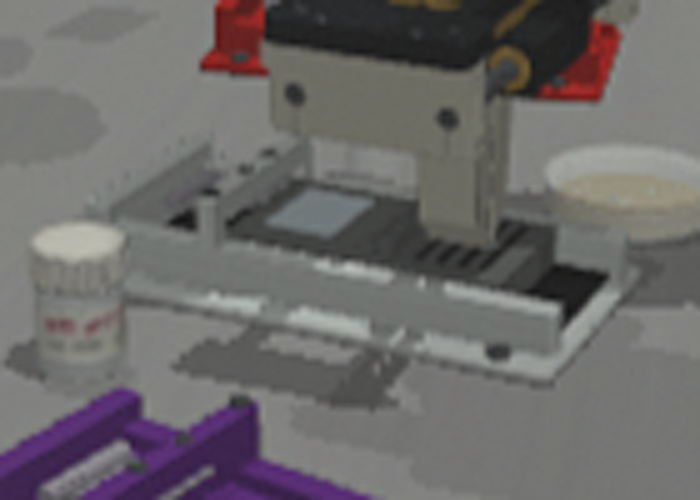

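The cassette is down, nose still clear of the gate (205,215), and travels with the fingertips. Continue.

Call:
jog_arm --rows '[[[0.19, -0.05, 0], [0, 0, 0], 0], [[0.48, -0.12, 0], [0, 0, 0], 0], [[0.78, -0.19, 0], [0, 0, 0], 0], [[1.07, -0.27, 0], [0, 0, 0], 0], [[1.36, -0.34, 0], [0, 0, 0], 0], [[1.65, -0.41, 0], [0, 0, 0], 0], [[1.94, -0.49, 0], [0, 0, 0], 0], [[1.94, -0.49, 0], [0, 0, 0], 0]]'

```text
clock: 6.82
position: [0.5236, 0.0947, 0.0268]
ee_rot: [-0.387, -3.112, -0.002]
force: [-17.5, 2.2, 39.4]
width: 0.004
gripper_force: 19.6
```

```bash
python3 - <<'E'
from h import *
s=arm.observe();print(s['position'],s['force'],s['ft_torque'])
v=grab('wrist');w=grab('side')
a=cv2.resize(w['img'][190:290,210:350],None,fx=4.2,fy=4.2,interpolation=2);b=cv2.resize(v['img'][60:260,180:380],(420,420))[:,70:280]
save('s4.png',np.hstack([a,b]))
E
```

```text
[0.52360242 0.09465403 0.02684453] [-17.52044016   2.15764535  39.40676561] [0.71629733 4.2616349  0.07299132]
```

View pics/s4.png

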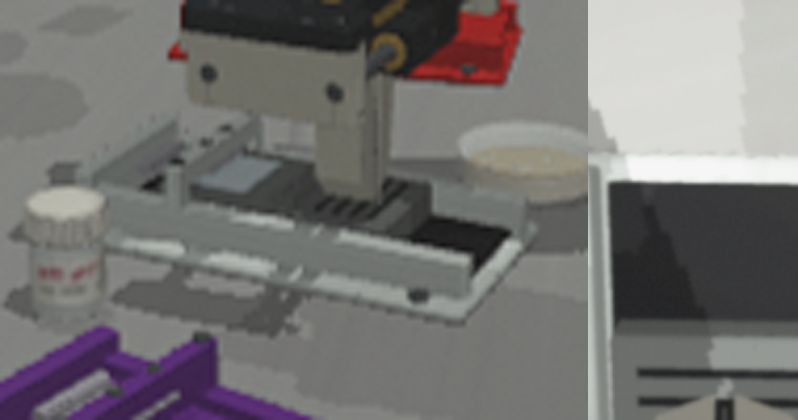

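The nose is now under the gate and meeting the leaf. The tip is at the ledge and the bed is still at the bottom. Continue with slightly less down-command.

Call:
jog_arm --rows '[[[0.19, -0.05, 0.04], [0, 0, 0], 0], [[0.48, -0.12, 0.04], [0, 0, 0], 0], [[0.78, -0.19, 0.04], [0, 0, 0], 0], [[1.07, -0.27, 0.04], [0, 0, 0], 0], [[1.36, -0.34, 0.04], [0, 0, 0], 0], [[1.65, -0.41, 0.04], [0, 0, 0], 0], [[1.94, -0.49, 0.04], [0, 0, 0], 0], [[1.94, -0.49, 0.04], [0, 0, 0], 0]]'

```text
clock: 7.92
position: [0.5434, 0.0894, 0.027]
ee_rot: [-0.387, -3.113, -0.002]
force: [-16.4, 2.3, 33.1]
width: 0.008
gripper_force: 17.1
```

Call:
jog_arm --rows '[[[0.19, -0.05, 0], [0, 0, 0], 0], [[0.39, -0.1, 0], [0, 0, 0], 0], [[0.58, -0.15, 0], [0, 0, 0], 0], [[0.73, -0.18, 0], [0, 0, 0], 0], [[0.82, -0.2, 0], [0, 0, 0], 0], [[0.87, -0.22, 0], [0, 0, 0], 0], [[0.87, -0.22, 0], [0, 0, 0], 0]]'

```text
clock: 8.8
position: [0.5521, 0.0871, 0.027]
ee_rot: [-0.388, -3.113, -0.002]
force: [-15.9, 1.5, 32.1]
width: 0.003
gripper_force: 16.8
```

Call:
jog_arm --rows '[[[0.1, -0.02, 0], [0, 0, 0], 0], [[0.19, -0.05, 0], [0, 0, 0], 0], [[0.19, -0.05, 0], [0, 0, 0], 0]]'

```text
clock: 9.18
position: [0.554, 0.0866, 0.027]
ee_rot: [-0.388, -3.113, -0.002]
force: [-15.5, 1.5, 31.6]
width: 0.005
gripper_force: 16.5
```

Call:
jog_arm --rows '[[[0.1, -0.02, 0], [0, 0, 0], 0], [[0.19, -0.05, 0], [0, 0, 0], 0], [[0.19, -0.05, 0], [0, 0, 0], 0]]'

```text
clock: 9.55
position: [0.5546, 0.0864, 0.027]
ee_rot: [-0.387, -3.111, -0.002]
force: [-19.8, 2.1, 36.6]
width: 0.007
gripper_force: 18.8
```

Call:
jog_arm --rows '[[[0.1, -0.02, 0], [0, 0, 0], 0], [[0.1, -0.02, 0], [0, 0, 0], 0]]'

```text
clock: 9.8
position: [0.5546, 0.0864, 0.0269]
ee_rot: [-0.386, -3.109, -0.001]
force: [-23.2, 3.5, 39.7]
width: -0.002
gripper_force: 20.7
```

The stop is reached (no more advance, force rising). Ease the forward load, then lift.

Call:
jog_arm --rows '[[[-0.1, 0.02, 0.05], [0, 0, 0], 0], [[-0.19, 0.05, 0.1], [0, 0, 0], 0], [[-0.19, 0.05, 0.1], [0, 0, 0], 0]]'

```text
clock: 10.18
position: [0.5546, 0.0864, 0.0271]
ee_rot: [-0.387, -3.112, -0.001]
force: [-13.3, 2.1, 21.4]
width: 0.001
gripper_force: 12.2
```

Call:
jog_arm --rows '[[[-0.06, 0.01, 0.05], [0, 0, 0], 0], [[-0.12, 0.03, 0.1], [0, 0, 0], 0], [[-0.14, 0.03, 0.15], [0, 0, 0], 0], [[-0.14, 0.03, 0.15], [0, 0, 0], 0]]'

```text
clock: 10.68
position: [0.5546, 0.0863, 0.0276]
ee_rot: [-0.388, -3.114, -0.0]
force: [-5.4, 1.5, 2.7]
width: 0.006
gripper_force: 4.0
```

Call:
jog_arm --rows '[[[-0.1, 0.02, 0.05], [0, 0, 0], 0], [[-0.2, 0.05, 0.2], [0, 0, 0], 0], [[-0.25, 0.06, 0.5], [0, 0, 0], 0], [[-0.25, 0.06, 1.5], [0, 0, 0], 0], [[-0.25, 0.06, 4], [0, 0, 0], 0], [[-0.5, 0.1, 8], [0, 0, 0], 0], [[-4, 1, 13], [0, 0, 0], 0], [[-7, 2, 16], [0, 0, 0], 0]]'

```text
clock: 11.68
position: [0.4866, 0.1057, 0.1911]
ee_rot: [0.391, 3.114, 0.002]
force: [-0.1, 0.5, 0.6]
width: 0.005
gripper_force: 0.0
```

```bash
python3 - <<'E'
from h import *
s=arm.observe();print(s['clock'],s['position'],s['force'])
v=grab('wrist');yaw=-.247;x=np.array([np.cos(yaw),np.sin(yaw),0]);y=np.array([-x[1],x[0],0])
O=.5165*np.array([.9689,-.2474,0])+.2215*np.array([.2474,.9689,0])
# pull a depth profile along dock x through the depth image
g=[(c,r) for r in range(60,400,2) for c in range(100,460,2) if v['depth'][r,c]>0]
P=depthpt(v,g);a=(P-O)@x;b=(P-O)@y
for c in range(-110,100,5):
    k=(abs(a*1e3-c)<2.5)&(abs(b)<.02)
    if k.any():print(c,(np.median(P[k,2])*1e3).round(1),end='; ')
t=grab('top');w=grab('side')
g=[(c,r) for r in range(150,280) for c in range(200,320)];P=depthpt(t,g);a=(P-O)@x;b=(P-O)@y;print()
for c in range(-110,100,5):
    k=(abs(a*1e3-c)<2.5)&(abs(b)<.02)
    if k.any():print(c,(np.median(P[k,2])*1e3).round(1),end='; ')
E
```

```text
11.675 [0.48656338 0.10572132 0.1910708 ] [-0.12314414  0.47031469  0.56766933]
-110 272.7; -105 278.2; -100 280.8; -95 292.3; -90 279.7; -85 12.0; -80 205.6; -75 12.4; -70 12.4; -65 12.6; -60 12.1; -55 11.9; -50 12.0; -45 12.1; -40 11.8; -35 11.9; -30 27.0; -25 28.1; -20 28.2; -15 28.2; -10 27.6; -5 27.1; 85 31.5; 
-110 647.2; -105 644.3; -100 640.5; -95 637.0; -90 633.6; -85 629.6; -80 625.7; -75 609.9; -70 609.2; -65 608.8; -60 607.6; -55 606.3; -50 603.7; -45 601.0; -40 597.5; -35 594.5; -30 593.8; -25 595.2; -20 589.5; -15 584.8; -10 579.4; 75 29.9; 80 33.3; 85 31.2; 95 -1.9;
```

Call:
jog_arm --rows '[[[-2, 4, 2], [0, 0, 0], 0], [[-4, 9, 3], [0, 0, 0], 0], [[-6, 14, 3], [0, 0, 0], 0], [[-8, 19, 3], [0, 0, 0], 0], [[-10, 23, 3], [0, 0, 0], 0], [[-11, 26, 3], [0, 0, 0], 0], [[-11, 26, 3], [0, 0, 0], 0]]'

```text
clock: 12.7
position: [0.3757, 0.3681, 0.2172]
ee_rot: [-0.384, -3.117, 0.0]
force: [-0.0, -1.3, -0.4]
width: 0.005
gripper_force: 0.0
```

```bash
python3 - <<'E'
from h import *
s=arm.observe();print(s['clock'],s['position'],s['force'])
yaw=-.247;x=np.array([np.cos(yaw),np.sin(yaw),0]);y=np.array([-x[1],x[0],0])
O=.5165*np.array([.9689,-.2474,0])+.2215*np.array([.2474,.9689,0])
t=grab('top')
g=[(c,r) for r in range(150,280) for c in range(200,320)];P=depthpt(t,g);a=(P-O)@x*1e3;b=(P-O)@y
I=t['img'].mean(2)
for c in range(-112,104,4):
    k=(abs(a-c)<2)&(abs(b)<.014)
    if k.any():print(c,(np.median(P[k,2])*1e3).round(1),int(np.median([I[g[i][1],g[i][0]] for i in np.where(k)[0]])),end='; ')
E
```

```text
12.7 [0.37568159 0.36811513 0.21715404] [-0.0257549  -1.25785665 -0.40485307]
-112 -0.4 89; -108 0.4 116; -104 3.4 117; -100 6.2 162; -96 10.8 42; -92 11.6 34; -88 10.8 34; -84 11.5 34; -80 11.3 34; -76 12.0 33; -72 11.7 33; -68 11.4 32; -64 11.6 32; -60 11.2 32; -56 11.9 31; -52 11.4 32; -48 12.1 31; -44 11.6 30; -40 11.4 32; -36 11.5 28; -32 27.0 72; -28 27.4 99; -24 28.3 59; -20 27.7 95; -16 27.5 59; -12 27.2 94; -8 27.9 59; -4 27.9 94; 0 27.7 59; 4 27.1 94; 8 27.6 90; 12 34.0 95; 16 33.7 81; 20 31.8 73; 24 28.8 73; 28 27.1 91; 32 35.0 118; 36 42.1 158; 40 40.9 139; 44 30.7 127; 48 30.5 130; 52 30.4 128; 56 29.4 126; 60 29.4 119; 64 33.9 130; 68 32.1 93; 72 27.1 92; 76 27.9 95; 80 31.1 169; 84 31.7 167; 88 30.8 140; 92 -0.0 107; 96 -0.9 116; 100 0.3 119;
```

```bash
python3 -c "
from cell import arm
print(arm.sign_off())"
```

```text
the job is handed in; nothing more can be done
None
```

The cassette is loaded. The top-view depth profile shows it lying level at about 27.5 mm under the gate and leaf spring, with no visible gap at the end stop, to about 2 mm. The arm is drawn clear and the job was handed in at about 12.7 s. I kept clear of the vials and dish, but did not re-measure their positions afterwards.

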